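# Nest the corner profiles in their storage box

### The job

Three leftover corner-edging profiles lie loose in the shallow wooden box. Tip the blue one over towards the box's stop end so that it sits heel down, as a V in the valley beside the silver profile there; then push the other silver profile up until all three lie square, legs nested together without gaps and tight against the end wall, and press there by feel for a moment, firmly but not hard (about 10 to 20 newtons). Leave the things standing round the box alone.

Things in the scene. Friction and masses are not known exactly. Their poses are not given: they have to be found in the camera images.
- stow_box: shallow open wooden box, fixed to the worktop. Outside 192 (its x) x 316 (its y) mm, inside 176 x 300; walls 8 mm thick and 22 mm high, floor 4 mm thick. Origin at the centre of its underside; x away from the robot, y along the row towards the stop end (the robot's left), z up; yaw up to 0.3 rad
- stop_wall (a point): middle of the foot of the inner face of the box's stop end wall, at floor level; 150 mm from the box's centre along the box's +y
- end_profile: silver angle profile nearest the stop wall, some mm off it: 140 mm long, two 50 mm legs at 90 degrees, 5 mm thick, loose, about 0.22 kg, standing like a roof (ridge up, leg edges on the box floor). Origin at floor level midway between its feet; x along its length, y towards the stop wall, z up. Ridge 38.9 mm above the origin, outer feet 35.4 mm either side
- loose_profile: silver profile, same size, shape and frame as end_profile, also standing like a roof, at the other end of the row; the one that closes the row. When flat against the blue V between them the two silver ridges are 78 mm apart (71 mm when their feet meet and the V rides up 3.5 mm, which is also good)
- middle_profile: blue angle profile between the silver ones, 140 mm long, 5 mm thick, loose, about 0.23 kg, starts as an L: 45 mm leg flat on the box floor pointing away from the stop wall, 65 mm leg upright on the stop-wall side (sizes outside). Origin at the outer corner (heel), mid-length; x along its length, flat leg along -y, upright leg along +z. Nested, z leans 45 degrees towards the stop wall
- upright_edge (a point): middle of the top edge of the blue profile's 65 mm leg, midway in its thickness. Pushed near there towards the stop wall, the profile pivots on its heel; past about 28 degrees it falls on by itself and its long leg leans on end_profile
- cup: small cream espresso cup with a handle, 64 x 91 x 50 mm, loose, behind the box; origin at the centre of its foot
- timer: cream dome-shaped egg timer with a red handle, 60 x 60 x 54 mm, loose, behind the box; origin at the centre of its foot
- tin: black round tin with a grey lid, 70 x 70 x 82 mm, loose, behind the box; origin at the centre of its foot

How it is judged (in metres and radians):
On the way, in this order (a step that is already met when the one before it is completed fails the run):
1. the blue profile is tipped towards the stop end, heel down (angle between middle_profile's own z axis and vertical between 0.4 and 1.25 rad and z of upright_edge in the frame of stop_wall above 0.015 m), for 0.1 s.
2. the row is tight against the stop wall while the fingers press the last silver profile with at least 5 N (contact force between the fingers and loose_profile above 5 N and horizontal distance between end_profile and loose_profile below 0.083 m and y of end_profile in the frame of stop_wall above -0.0394 m), for 0.1 s.
At the end, for the whole second after the job is handed in: End silver profile's foot within 4 mm of the stop wall; silver profiles upright, centres 66 to 83 mm apart; blue one between them, heel at most 8 mm above the box floor, long leg 35.5 to 54.5 degrees from vertical; all within 0.06 rad of square with the box, at rest (y of end_profile in the frame of stop_wall above -0.0394 m and horizontal distance between end_profile and loose_profile below 0.083 m and y of loose_profile in the frame of end_profile below -0.066 m and angle between middle_profile's own z axis and vertical between 0.62 and 0.95 rad and z of middle_profile in the frame of stop_wall below 0.008 m and z of upright_edge in the frame of stow_box above 0.035 m and angle between each of end_profile, loose_profile's own z axis and vertical below 0.08 rad and angle between the x axis of each of end_profile, middle_profile, loose_profile and the x axis of stow_box, either way round below 0.06 rad and linear speed of each of end_profile, middle_profile, loose_profile below 0.01 m/s and y of middle_profile in the frame of end_profile between -0.055 and -0.025 m); the robot touches nothing.
It fails at once if the espresso cup is knocked over or moved more than 20 mm (distance of cup from where it was at the start of the episode above 0.02 m or angle between cup's own z axis and vertical above 0.3 rad).
It fails at once if the egg timer is knocked over or moved more than 20 mm (distance of timer from where it was at the start of the episode above 0.02 m or angle between timer's own z axis and vertical above 0.3 rad).
It fails at once if the black tin is knocked over or moved more than 20 mm (distance of tin from where it was at the start of the episode above 0.02 m or angle between tin's own z axis and vertical above 0.3 rad).
It fails at once if a profile is pushed hard (more than 40 N) (contact force between the fingers and end_profile above 40 N or contact force between the fingers and middle_profile above 40 N or contact force between the fingers and loose_profile above 40 N).
It also fails if it takes over 48 s, if anything falls off the work surface, if the arm or the gripper's body presses on something with over 40 N, if the wrist force passes 120 N, or if a joint passes its speed limit or range.

### The arm

A 6-joint arm with a two-finger parallel gripper is mounted at the origin on a cart in front of the work surface, level with it; the furniture and walls round the work are solid. World frame = base frame: x ahead of the robot, y to its left, z up, the work surface at z = 0. Lengths are in mm, angles in rad, forces in N, time in s.
With the tool pointing down it reaches from about 350 to 950 mm from the base axis. Payload 17.4 kg.
Tool frame: the origin (TCP) lies on the centre line of the jaws, within the pads' length; the fingertips stand 17 mm ahead of it and the grasp point (between the pads) lies 2 mm behind it (manip.tcp_to_tips is the distance from the TCP to the fingertips, in mm); z points along the fingers, y is the line along which they close (so a half turn about z gives the same grasp; the last joint's range is limited). The gripper opens to 93 mm and grips with 3 to 60 N. Pads are 15 mm wide; open, the fingers measure 128 mm over their backs; the gripper's body (75 mm by 188 mm) begins 65 mm behind the grasp point.
Start: joints at [-1.278, 0.116, 1.442, -0, 1.584, -0.038], TCP at [219.231, -638.412, 235.646] pointing down, gripper open.
Joint ranges: [-2.83, 2.83], [-0.83, 2.19], [0.07, 2.5], [-1.14, 4.28], [0.01, 3], [-2.97, 2.97]. Speed limits (rad/s): [1.89, 1.89, 2.22, 3.14, 3.14, 3.14].

### API

Orientations are given as a rotation vector (axis times angle).
In Python, from cell import telemetry, snapshot, camera_model, close_job, silhouettes, landmark_of, manip gives the robot as it stands. The module is installed in compiled form; this text tells all that it offers.
- The arm moves only by the shell command python3 -m inch 'ROWS' [FORCE]. ROWS is a JSON object of lists of equal length, an entry for each row: "xyz": the shift along the tool's x, y, z in units of 0.1 m (1.0 is 0.1 m), a list of three; "rotation": the turn, a rotation vector about the tool's x, y, z in units of 180 degrees (1.0 is 180 degrees), a list of three; "hand": the opening, from 0 (shut) to 1 (fully open). A call has 1 to 5 rows; each row is the pose to reach, as a shift and turn from the pose commanded when the call began, along the tool's axes at that moment, turning the shorter way round; what a row does not reach only later rows make up. A row lasts 1/10 s, in which the tool goes at most 50 mm and 8.59 degrees, less where a joint would pass 70% of its speed; a pose out of reach is approached as far as the arm can. A call with a number of a shift or a turn outside -1 to 1 is refused whole. A call with a gripper value outside its range is refused whole. The fingers move at their own pace and stop on an object; FORCE is the grip in N (left out, the last holds). Time passes only in rows, so rows that repeat a pose let the fingers close. It gives the time, the measured TCP pose, the force, the opening and the grip force at its end, in the units of the state.
- telemetry.read_state(): the state, without advancing time (a new reading comes with each control period).
- snapshot(name): name is "scene" or "top"; returns (picture, depth): 400x640x3 uint8, blue, green, red; 400x640 float32, mm along the optical axis (not along the pixel's ray), 0 where there is no reading.
- camera_model(name): a dict with "intrinsics" (3x3 intrinsics, pixels), "rvec" (rotation vector, rad) and "tvec" (3), from world to camera coordinates, as OpenCV has them. Camera axes: x right, y down, z forward; pixel columns grow to the right and rows downward; lengths in mm; the calibration is good to about 2 mm. A picture is of the moment at which its call begins. camera_model takes no time and is no camera call.
- close_job(): hands the job in; it is judged then, once.
Trained networks look in the newest picture that a camera, given by its name, has taken for a name from the list of things; names that differ only in an ending like _2 or _b are one class to them, and where a whole thing is asked for, a point or a joint stands for the part that bears it (a point fixed in the world has none). Each returns a list of dicts, best first, with "confidence" (0 to 1); they miss things now and then, are a little off and sometimes report something else, mostly with a low value. They report only what shows in the picture. A call takes as long as a camera call.
- silhouettes(camera, label): "pixels" (400x640 bool, what is visible of it) and "box" ([left, top, width, height] in pixels, round what is visible of it).
- landmark_of(camera, label): "centre" ([column, row] in pixels: a listed point, or the origin of a listed thing).
The state is a dict: "time_s": time; "qpos": joint angles; "dq": joint speeds; "joint_torque": joint torques, N m; "ee_pos": TCP position; "eef_rot": TCP orientation; "wrist_force": force on the tool from outside, world axes, zero at the start; "ft_torque": the same for the moment, N m; "gripper_width": finger opening in mm; "finger_force": force on a finger pad.
Only numpy, scipy, OpenCV 4.12 (cv2) and the standard library are available. Lean on these libraries where they do the work, as an engineer would, in place of code of your own. Each camera call takes 0.05 s, during which the arm holds its last target. There are 200 camera calls.

## Working session

There is one attempt and no reset: what is moved stays moved. The work goes in short steps, Python scripts to look and compute and a shell command to move; the robot and the scene stay as the last step left them, time stands still between calls to the robot, and variables do not carry over. Pictures are saved under pics/ and viewed, at most 10 in all, crops included, and the job is handed in when it is done.

```bash
mkdir -p pics && cat > h.py <<'E'
import numpy as np, cv2
from cell import telemetry, snapshot, camera_model, silhouettes, landmark_of, manip
def cam(n):
    m=camera_model(n); K=np.array(m["intrinsics"],float); R=cv2.Rodrigues(np.array(m["rvec"],float))[0]; t=np.array(m["tvec"],float).ravel(); return K,R,t
def cloud(n,depth):
    K,R,t=cam(n); v,u=np.mgrid[:400,:640]
    p=np.stack([(u-K[0,2])/K[0,0]*depth,(v-K[1,2])/K[1,1]*depth,depth],-1)
    return (p-t)@R
def onplane(n,px,z):
    K,R,t=cam(n); d=R.T@np.linalg.inv(K)@np.array([px[0],px[1],1.]); c=-R.T@t
    return c+d*(z-c[2])/d[2]
E
python3 - <<'E'
from h import *
for n in("scene","top"):
    im,d=snapshot(n); cv2.imwrite(f"pics/{n}0.png",im); np.save(f"{n}0.npy",d)
    P=cloud(n,d)
    for l in("stow_box","end_profile","loose_profile","middle_profile","upright_edge","stop_wall","cup","timer","tin"):
        try:
            L=[(np.round(x["centre"],1).tolist(),round(x["confidence"],2)) for x in landmark_of(n,l)[:3]]
        except Exception as e: L=e
        out=[]
        if isinstance(L,list):
            for c,_ in L:
                u,v=int(round(c[0])),int(round(c[1])); out.append(P[min(v,399),min(u,639)].round().tolist())
        print(n,l,L,out)
s=telemetry.read_state(); print(s, manip.tcp_to_tips)
E
```

```text
scene stow_box [([288.2, 237.6], 0.74)] [[559.0, 122.0, 7.0]]
scene end_profile [([272.7, 203.7], 0.72)] [[568.0, 206.0, 24.0]]
scene loose_profile [([311.2, 266.1], 0.89)] [[561.0, 28.0, 29.0]]
scene middle_profile [([289.0, 220.9], 0.94)] [[582.0, 159.0, 7.0]]
scene upright_edge [([284.2, 205.8], 0.76), ([263.1, 188.0], 0.74)] [[573.0, 159.0, 66.0], [575.0, 275.0, 5.0]]
scene stop_wall [([262.6, 192.6], 0.81)] [[570.0, 264.0, 1.0]]
scene cup [([369.5, 201.0], 0.9)] [[755.0, 103.0, 26.0]]
scene timer [([340.3, 170.3], 0.93)] [[759.0, 229.0, 8.0]]
scene tin [([280.9, 203.4], 0.73), ([401.9, 232.3], 0.63)] [[585.0, 201.0, 23.0], [757.0, -4.0, 38.0]]
top stow_box [([327.4, 244.5], 0.72)] [[576.0, 126.0, 8.0]]
top end_profile [([270.3, 249.4], 0.69)] [[566.0, 223.0, 38.0]]
top loose_profile [([373.6, 255.2], 0.92)] [[554.0, 47.0, 37.0]]
top middle_profile [([303.6, 246.8], 0.73)] [[566.0, 164.0, 67.0]]
top upright_edge [([304.0, 244.5], 0.82)] [[571.0, 164.0, 68.0]]
top stop_wall [([243.8, 243.4], 0.81)] [[580.0, 272.0, 4.0]]
top cup [([326.6, 140.0], 0.74), ([325.9, 247.7], 0.33)] [[765.0, 123.0, 7.0], [569.0, 128.0, 8.0]]
top timer [] []
top tin [([381.8, 130.4], 0.9)] [[759.0, 32.0, 81.0]]
{'time_s': 1.0, 'qpos': array([-1.27779863e+00,  1.15985603e-01,  1.44157178e+00,  1.50317913e-05,
        1.58401260e+00, -3.78366289e-02]), 'dq': array([ 0.00194647, -0.00079397, -0.00087794,  0.00111881, -0.00055659,
        0.00012263]), 'joint_torque': array([-6.19658866e-03, -7.21046090e+01, -6.22764087e+01,  7.76974345e-02,
        1.83209684e-02, -1.00246817e-05]), 'ee_pos': array([ 219.23710921, -638.41579063,  235.67338285]), 'eef_rot': array([3.09868878e+00, 5.17303541e-01, 2.79489343e-05]), 'wrist_force': array([ 0.39706881, -0.52514242,  0.25857666]), 'ft_torque': array([-0.00119209,  0.00353361,  0.02328644]), 'finger_force': 0.0, 'gripper_width': 92.85031746425742} 17.0
```

View pics/top0.png

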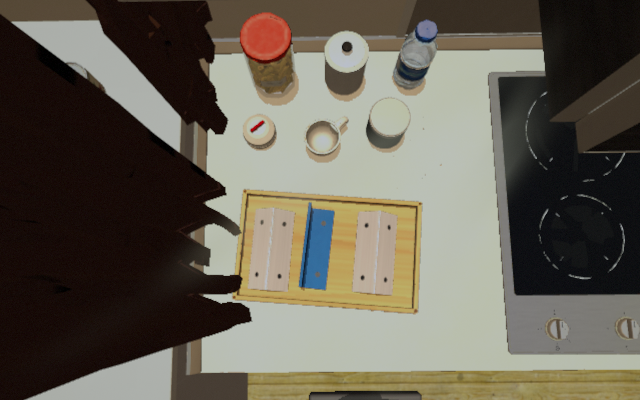

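View pics/scene0.png

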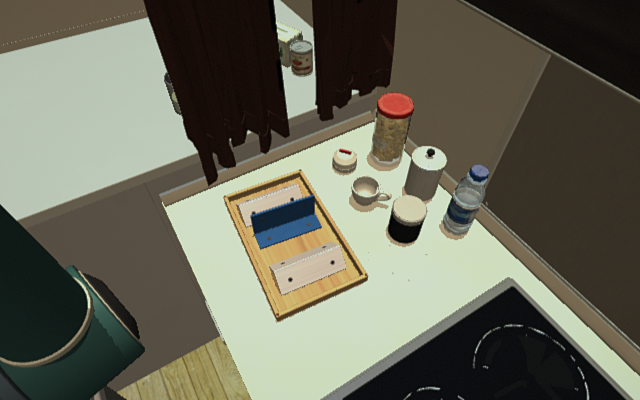

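The top view shows the box (columns 235–423, rows 190–312), the silver profiles at columns ~270 and ~375, and blue at ~305–335 with its upright leg on the left. The cup, timer and tin are behind at row ~130. A dark curtain hangs left of the stop end. Next I fit geometry from the depth.

```bash
python3 - <<'E'
from h import *
P={n:cloud(n,np.load(n+"0.npy")) for n in("top","scene")}
def sel(n,x0,x1,y0,y1,z0,z1):
    q=P[n].reshape(-1,3); q=q[np.isfinite(q).all(1)]
    return q[(q[:,0]>x0)&(q[:,0]<x1)&(q[:,1]>y0)&(q[:,1]<y1)&(q[:,2]>z0)&(q[:,2]<z1)]
for n in P:
    r=sel(n,430,700,-80,310,12,80); print(n,"box",cv2.minAreaRect(r[:,:2].astype(np.float32)),len(r))
    for nm,y0,y1,z0,z1 in(("end",180,250,33,46),("blue",130,190,55,75),("loose",10,80,33,46)):
        r=sel(n,450,680,y0,y1,z0,z1)
        if len(r)<20: print(nm,len(r)); continue
        vx,vy,cx,cy=cv2.fitLine(r[:,:2].astype(np.float32),cv2.DIST_HUBER,0,.01,.01).ravel()
        a=np.arctan2(vy,vx); a=(a+np.pi/2)%np.pi-np.pi/2
        s=(r[:,:2]-[cx,cy])@[np.cos(a),np.sin(a)]
        m=(s.min()+s.max())/2
        print(n,nm,"yaw",a.round(3),"mid",[round(cx+m*np.cos(a),1),round(cy+m*np.sin(a),1)],"len",np.ptp(s).round(),"zmax",np.percentile(r[:,2],98).round(1),len(r))
    r=sel(n,300,900,-200,600,90,500)
    for k in range(90,500,60):
        q=r[(r[:,2]>k)&(r[:,2]<k+60)]
        if len(q): print(k,"min/max",q.min(0).round(),q.max(0).round())
    t=sel(n,720,800,-40,280,10,90); print("objs minx",[(y,t[(t[:,1]>y)&(t[:,1]<y+40)][:,0].min().round()) for y in range(-40,280,40) if len(t[(t[:,1]>y)&(t[:,1]<y+40)])])
E
```

```text
top box ((564.95947265625, 124.12578582763672), (316.7911376953125, 192.35227966308594), 85.15192413330078) 8867
top end yaw -0.09 mid [np.float64(567.0), np.float64(222.8)] len 140.0 zmax 43.3 910
top blue yaw -0.129 mid [np.float64(570.6), np.float64(162.5)] len 139.0 zmax 71.0 279
top loose yaw -0.103 mid [np.float64(559.3), np.float64(43.4)] len 139.0 zmax 43.1 918
90 min/max [337. -59.  90.] [900. 590. 150.]
150 min/max [452. -48. 150.] [900. 526. 210.]
210 min/max [448. 248. 210.] [883. 356. 270.]
270 min/max [448. 252. 270.] [873. 360. 330.]
330 min/max [448. 256. 330.] [811. 361. 390.]
390 min/max [448. 259. 390.] [807. 359. 450.]
450 min/max [448. 264. 450.] [771. 351. 500.]
objs minx [(-40, np.float64(754.0)), (0, np.float64(747.0)), (40, np.float64(756.0)), (80, np.float64(731.0)), (120, np.float64(727.0)), (160, np.float64(744.0)), (200, np.float64(750.0)), (240, np.float64(749.0))]
scene box ((565.9799194335938, 123.90025329589844), (318.6318664550781, 192.72726440429688), 85.08016204833984) 6067
scene end yaw -0.085 mid [np.float64(567.6), np.float64(219.7)] len 140.0 zmax 42.0 378
scene blue yaw -0.128 mid [np.float64(571.7), np.float64(160.5)] len 140.0 zmax 69.6 357
scene loose yaw -0.105 mid [np.float64(559.8), np.float64(39.2)] len 140.0 zmax 42.0 540
90 min/max [300. -60.  90.] [900. 600. 150.]
150 min/max [453. -49. 150.] [900. 600. 210.]
210 min/max [449. 247. 210.] [900. 387. 270.]
270 min/max [449. 250. 270.] [900. 348. 330.]
330 min/max [449. 254. 330.] [900. 347. 390.]
390 min/max [448. 257. 390.] [653. 348. 450.]
450 min/max [449. 262. 450.] [511. 282. 467.]
objs minx [(-40, np.float64(754.0)), (0, np.float64(749.0)), (40, np.float64(759.0)), (80, np.float64(731.0)), (120, np.float64(728.0)), (160, np.float64(749.0)), (200, np.float64(751.0)), (240, np.float64(751.0))]
```

```bash
python3 -m inch '{"xyz":[[0,0,0],[0,0,0],[0,0,0],[0,0,0],[0,0,0]],"rotation":[[0,0,-0.184],[0,0,-0.184],[0,0,-0.184],[0,0,-0.184],[0,0,-0.184]],"hand":[1,1,1,1,1]}'
python3 -m inch '{"xyz":[[0,0,0],[0,0,0],[0,0,0],[0,0,0],[0,0,0]],"rotation":[[0,0,-0.184],[0,0,-0.184],[0,0,-0.184],[0,0,-0.184],[0,0,-0.184]],"hand":[1,1,1,1,1]}'
python3 -m inch '{"xyz":[[0.5,0.2,0],[1,0.4,0],[1,0.4,0]],"rotation":[[0,0,0],[0,0,0],[0,0,0]],"hand":[1,1,1]}'
python3 - <<'E'
from h import *
r=cloud("scene",np.load("scene0.npy")).reshape(-1,3); t=cloud("top",np.load("top0.npy")).reshape(-1,3)
for n,q in(("s",r),("t",t)):
  for z in range(60,480,40):
    m=(q[:,2]>z)&(q[:,2]<z+40)&(q[:,0]>400)&(q[:,0]<720)&(q[:,1]>200)
    if m.sum(): print(n,z,m.sum(),q[m].min(0).round(),q[m].max(0).round())
E
```

```text
time_s: 1.5
ee_pos: [219.2, -638.4, 235.7]
eef_rot: [2.821, 1.382, 0.0]
wrist_force: [-0.1, -0.9, 0.2]
gripper_width: 92.9
finger_force: 0.0
time_s: 2.0
ee_pos: [219.2, -638.4, 235.6]
eef_rot: [-2.314, -2.125, 0.0]
wrist_force: [0.2, 0.1, -0.9]
gripper_width: 93.1
finger_force: 0.0
time_s: 2.3
ee_pos: [269.1, -539.0, 236.2]
eef_rot: [2.318, 2.12, 0.001]
wrist_force: [-0.1, -0.3, 0.2]
gripper_width: 92.6
finger_force: 0.0
s 60 5980 [400. 361.  68.] [ 720. 1028.  100.]
s 100 1859 [400. 239. 100.] [ 719. 1029.  140.]
s 140 2220 [400. 241. 140.] [ 658. 1027.  180.]
s 180 1668 [401. 244. 180.] [ 657. 1020.  220.]
s 220 1895 [449. 247. 220.] [656. 347. 260.]
s 260 2103 [449. 250. 260.] [655. 349. 300.]
s 300 2422 [449. 252. 300.] [654. 348. 340.]
s 340 2773 [449. 255. 340.] [654. 347. 380.]
s 380 2888 [449. 257. 380.] [654. 348. 420.]
s 420 1385 [448. 261. 420.] [606. 336. 460.]
s 460 70 [449. 269. 460.] [473. 276. 467.]
t 60 132 [400. 364.  72.] [412. 405. 100.]
t 100 369 [400. 241. 100.] [656. 401. 140.]
t 140 1196 [452. 243. 140.] [656. 341. 180.]
t 180 1142 [453. 245. 180.] [655. 346. 220.]
t 220 1414 [448. 248. 220.] [654. 348. 260.]
t 260 1627 [448. 251. 260.] [654. 347. 300.]
t 300 1964 [448. 254. 300.] [653. 346. 340.]
t 340 2421 [448. 257. 340.] [653. 344. 380.]
t 380 2952 [448. 259. 380.] [652. 348. 420.]
t 420 3682 [448. 262. 420.] [651. 349. 460.]
t 460 4884 [449. 265. 460.] [650. 343. 500.]
```

```bash
python3 -m inch '{"xyz":[[0.5,0.175,0],[1,0.35,0],[1,0.35,0]],"rotation":[[0,0,0],[0,0,0],[0,0,0]],"hand":[1,1,1]}' | head -2
python3 -m inch '{"xyz":[[0.5,0.175,0],[1,0.35,0],[1,0.35,0]],"rotation":[[0,0,0],[0,0,0],[0,0,0]],"hand":[1,1,1]}' | head -2
python3 -m inch '{"xyz":[[0.5,0.175,0],[1,0.35,0],[1,0.35,0]],"rotation":[[0,0,0],[0,0,0],[0,0,0]],"hand":[1,1,1]}' | head -2
python3 -m inch '{"xyz":[[0.5,0.175,0],[1,0.35,0],[1,0.35,0]],"rotation":[[0,0,0],[0,0,0],[0,0,0]],"hand":[1,1,1]}' | head -2
python3 -m inch '{"xyz":[[0.5,0.175,0],[1,0.35,0],[1,0.35,0]],"rotation":[[0,0,0],[0,0,0],[0,0,0]],"hand":[1,1,1]}' | head -2
python3 -m inch '{"xyz":[[0.5,0.175,0],[1,0.35,0],[1,0.35,0]],"rotation":[[0,0,0],[0,0,0],[0,0,0]],"hand":[1,1,1]}' 
cat >> h.py <<'E'
def boxf(p,c=(565.5,124.),a=-0.085):
    d=np.array(p[:2])-c; return np.array([d[0]*np.cos(a)+d[1]*np.sin(a),-d[0]*np.sin(a)+d[1]*np.cos(a),p[2]-4]).round(1)
def st():
    s=telemetry.read_state(); R=cv2.Rodrigues(s["eef_rot"])[0]; print(s["time_s"].__round__(2),"tcp box",boxf(s["ee_pos"]),"tips box",boxf(s["ee_pos"]+17*R[:,2]),"toolx yaw",np.arctan2(R[1,0],R[0,0]).round(3)-np.pi/2,"F",s["wrist_force"].round(1))
E
python3 -c "
from h import *;st()"
```

```text
time_s: 2.6
ee_pos: [312.1, -442.4, 236.3]
time_s: 2.9
ee_pos: [355.3, -345.9, 236.2]
time_s: 3.2
ee_pos: [398.6, -249.3, 236.0]
time_s: 3.5
ee_pos: [441.9, -152.7, 235.8]
time_s: 3.8
ee_pos: [485.2, -56.2, 235.5]
time_s: 4.1
ee_pos: [528.5, 40.2, 235.2]
eef_rot: [-2.313, -2.125, 0.0]
wrist_force: [-0.1, -0.1, -0.8]
gripper_width: 93.0
finger_force: 0.0
4.1 tcp box [-29.8 -86.6 231.2] tips box [-29.8 -86.6 214.2] toolx yaw -0.08479632679489657 F [-0.1 -0.1 -0.8]
```

```bash
python3 -m inch '{"xyz":[[0.45,0.16,0.5],[0.9,0.32,1],[0.9,0.32,1],[0.9,0.32,1]],"rotation":[[0,0,0],[0,0,0],[0,0,0],[0,0,0]],"hand":[1,1,1,1]}' | head -2
python3 -m inch '{"xyz":[[0,0,0.3],[0,0,0.64],[0,0,0.64],[0,0,0.64]],"rotation":[[0,0.028,0],[0,0.056,0],[0,0.056,0],[0,0.056,0]],"hand":[1,1,1,1]}'
python3 - <<'E'
from h import *
st(); im,d=snapshot("scene"); cv2.imwrite("pics/s1.png",cv2.resize(im[130:330,180:430],None,fx=2.4,fy=2.4))
E
```

```text
time_s: 4.5
ee_pos: [566.0, 125.2, 131.0]
time_s: 4.9
ee_pos: [567.0, 123.2, 72.8]
eef_rot: [-2.225, -2.039, -0.194]
wrist_force: [0.5, 0.9, 0.7]
gripper_width: 93.0
finger_force: 0.0
4.9 tcp box [ 1.5 -0.6 68.8] tips box [ 1.5  2.3 52.1] toolx yaw -0.08679632679489657 F [0.5 0.9 0.7]
```

View pics/s1.png

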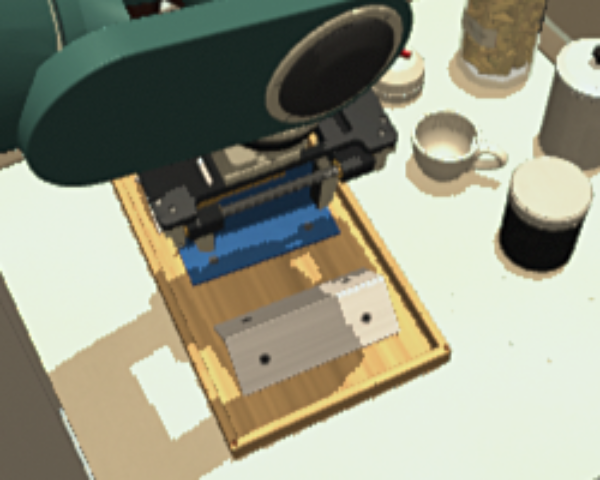

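The gripper stands straddled behind the blue upright leg (crop around 260,210), clear of the tin, cup and timer. Next I push towards the stop end in slow steps.

```bash
python3 -m inch '{"xyz":[[0.1,0,0.018],[0.19,0,0.033],[0.24,0,0.042],[0.28,0,0.049],[0.32,0,0.056]],"rotation":[[0,0,0],[0,0,0],[0,0,0],[0,0,0],[0,0,0]],"hand":[1,1,1,1,1]}' | sed -n '1,2p;4p'
python3 -m inch '{"xyz":[[0.04,0,0.007],[0.08,0,0.014],[0.11,0,0.019],[0.14,0,0.025],[0.14,0,0.025]],"rotation":[[0,0,0],[0,0,0],[0,0,0],[0,0,0],[0,0,0]],"hand":[1,1,1,1,1]}' | sed -n '1,2p;4p'
python3 - <<'E'
from h import *
st(); im,d=snapshot("scene"); cv2.imwrite("pics/s2.png",cv2.resize(im[130:330,180:430],None,fx=2.4,fy=2.4))
P=cloud("scene",d)
for l in("upright_edge","middle_profile"):
    for x in landmark_of("scene",l)[:2]:
        u,v=np.round(x["centre"]).astype(int); print(l,x["centre"],x["confidence"],boxf(P[v,u]))
E
```

```text
time_s: 5.45
ee_pos: [569.1, 158.2, 71.9]
wrist_force: [0.3, -0.5, 0.1]
time_s: 5.95
ee_pos: [570.3, 172.0, 71.7]
wrist_force: [0.2, -0.1, 0.1]
5.95 tcp box [ 0.7 48.2 67.7] tips box [ 0.7 51.2 51. ] toolx yaw -0.08379632679489646 F [ 0.2 -0.1  0.1]
upright_edge [277.4, 194.2] 0.9 [-16.6   4.  144.9]
middle_profile [287.3, 220.8] 0.86 [ 8.4 35.4  7.3]
```

View pics/s2.png

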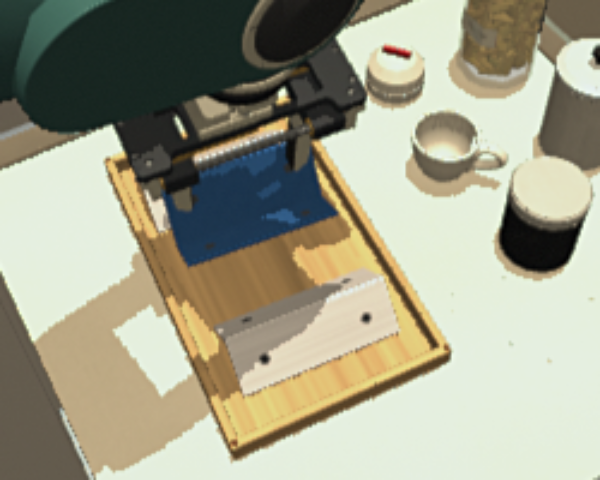

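The blue profile is tipping with its heel in place (short leg at about 260,240 is lifting), tilt about 25°. A little further.

```bash
python3 -m inch '{"xyz":[[0.04,0,0.007],[0.08,0,0.014],[0.12,0,0.021],[0.12,0,0.021],[0.12,0,0.021]],"rotation":[[0,0,0],[0,0,0],[0,0,0],[0,0,0],[0,0,0]],"hand":[1,1,1,1,1]}' | sed -n '1,2p;4p'
python3 - <<'E'
from h import *
st(); im,d=snapshot("scene"); cv2.imwrite("pics/s3.png",cv2.resize(im[130:330,180:430],None,fx=2.4,fy=2.4))
P=cloud("scene",d); m=silhouettes("scene","middle_profile"); 
if m: q=P[m[0]["pixels"]]; b=np.array([boxf(p) for p in q if p[2]>0]); print(m[0]["confidence"],np.percentile(b,[2,50,98],axis=0))
E
```

```text
time_s: 6.6
ee_pos: [571.3, 184.0, 71.8]
wrist_force: [-0.2, -0.2, -0.3]
6.6 tcp box [ 0.7 60.3 67.8] tips box [ 0.7 63.3 51. ] toolx yaw -0.08379632679489646 F [-0.2 -0.2 -0.3]
0.7 [[-64.3    16.582   6.2  ]
 [  2.4    62.75   22.3  ]
 [ 69.9    92.     38.918]]
```

View pics/s3.png

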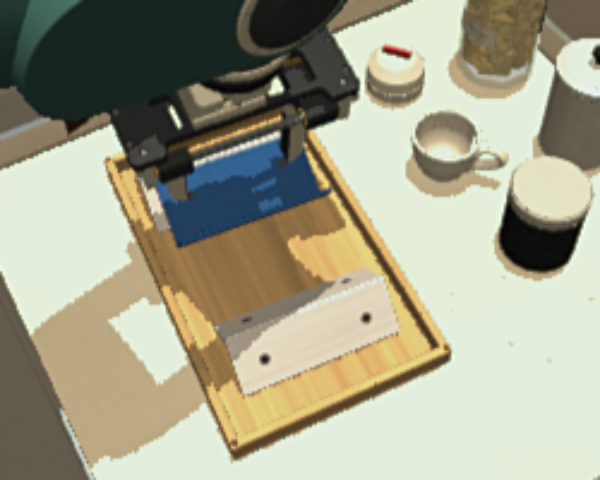

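The blue one now leans on the end profile (edge at y≈92, z≈39; heel down). Next I back off and go behind the loose profile.

```bash
python3 -m inch '{"xyz":[[0.05,0,-0.25],[0.09,0,-0.5],[0.09,0,-0.5]],"rotation":[[0,0,0],[0,0,0],[0,0,0]],"hand":[1,1,1]}' | sed -n '1,2p'
python3 -m inch '{"xyz":[[-0.49,0,-0.09],[-0.98,0,-0.17],[-0.98,0,-0.17]],"rotation":[[0,-0.03,0],[0,-0.056,0],[0,-0.056,0]],"hand":[1,1,1]}' | sed -n '1,2p'
python3 -m inch '{"xyz":[[-0.5,0,0],[-0.95,0,0],[-0.95,0,0],[-0.95,0,0]],"rotation":[[0,0,0],[0,0,0],[0,0,0],[0,0,0]],"hand":[1,1,1,1]}' | sed -n '1,2p'
python3 - <<'E'
from h import *
st(); im,d=snapshot("top"); cv2.imwrite("pics/t2.png",cv2.resize(im[160:340,215:445],None,fx=2.6,fy=2.6))
E
```

```text
time_s: 7.0
ee_pos: [572.7, 184.1, 126.3]
time_s: 7.3
ee_pos: [562.6, 81.7, 121.7]
time_s: 7.7
ee_pos: [555.0, -10.1, 121.8]
7.7 tcp box [   1.  -134.5  117.8] tips box [   1.  -134.5  100.8] toolx yaw -0.08579632679489646 F [-0.8  0.   0.9]
```

View pics/t2.png

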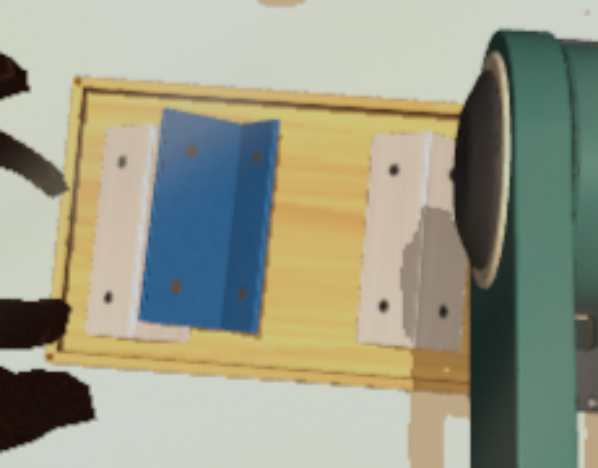

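The blue V (crop 140–280) leans over the end profile, slightly yawed, and the loose one is free at 360–460. Next I go down behind the loose profile.

```bash
python3 -m inch '{"xyz":[[0,0,0.4],[0,0,0.75],[0,0,0.85],[0,0,0.92],[0,0,0.92]],"rotation":[[0,0,0],[0,0,0],[0,0,0],[0,0,0],[0,0,0]],"hand":[1,1,1,1,1]}' | sed -n '1,2p;4p'
python3 -m inch '{"xyz":[[0,0,0.03],[0,0,0.065],[0,0,0.065]],"rotation":[[0,0,0],[0,0,0],[0,0,0]],"hand":[1,1,1]}' | sed -n '1,2p;4p'
python3 - <<'E'
from h import *
st(); im,d=snapshot("scene"); cv2.imwrite("pics/s4.png",cv2.resize(im[130:330,180:430],None,fx=2.4,fy=2.4))
E
```

```text
time_s: 8.25
ee_pos: [555.4, -9.2, 30.5]
wrist_force: [-0.4, -0.7, 0.7]
time_s: 8.55
ee_pos: [555.2, -9.8, 23.9]
wrist_force: [0.5, 0.6, -1.1]
8.55 tcp box [   1.1 -134.2   19.9] tips box [   1.1 -134.2    2.9] toolx yaw -0.08379632679489646 F [ 0.5  0.6 -1.1]
```

View pics/s4.png

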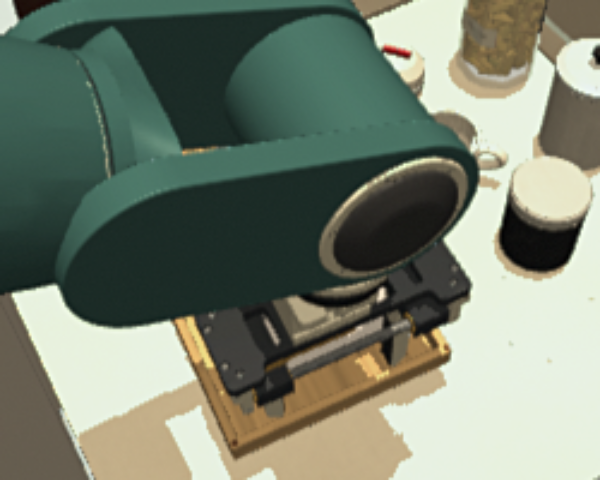

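The fingers are inside the box behind the loose profile (around 265,405 and 395,350), with no contact forces. Pushing.

```bash
python3 -m inch '{"xyz":[[0.06,0,0.01],[0.14,0,0.01],[0.24,0,0.01],[0.34,0,0.01],[0.44,0,0.01]],"rotation":[[0,0,0],[0,0,0],[0,0,0],[0,0,0],[0,0,0]],"hand":[1,1,1,1,1]}' | sed -n '1,2p;4p'
python3 -m inch '{"xyz":[[0.1,0,0],[0.2,0,0],[0.28,0,0],[0.36,0,0],[0.42,0,0]],"rotation":[[0,0,0],[0,0,0],[0,0,0],[0,0,0],[0,0,0]],"hand":[1,1,1,1,1]}' | sed -n '1,2p;4p'
python3 - <<'E'
from h import *
st()
E
```

```text
time_s: 9.1
ee_pos: [558.9, 35.1, 22.7]
wrist_force: [-0.5, -1.3, 1.5]
time_s: 9.6
ee_pos: [562.3, 76.6, 22.6]
wrist_force: [0.6, -2.2, 0.5]
9.6 tcp box [  0.9 -47.5  18.6] tips box [  0.9 -47.5   1.6] toolx yaw -0.08379632679489646 F [ 0.6 -2.2  0.5]
```

```bash
python3 -m inch '{"xyz":[[0.04,0,0],[0.08,0,0],[0.12,0,0],[0.16,0,0],[0.2,0,0]],"rotation":[[0,0,0],[0,0,0],[0,0,0],[0,0,0],[0,0,0]],"hand":[1,1,1,1,1]}' | sed -n '1,2p;4p'
python3 - <<'E'
from h import *
st(); im,d=snapshot("top"); cv2.imwrite("pics/t3.png",cv2.resize(im[160:340,215:445],None,fx=2.6,fy=2.6))
E
```

```text
time_s: 10.1
ee_pos: [564.0, 96.0, 22.7]
wrist_force: [-1.3, -3.3, 1.3]
10.1 tcp box [  0.9 -28.1  18.7] tips box [  0.9 -28.1   1.7] toolx yaw -0.08379632679489646 F [-1.3 -3.3  1.3]
```

View pics/t3.png

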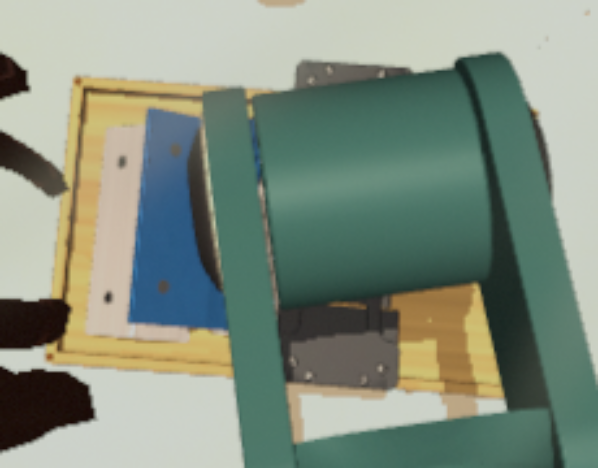

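The blue V is being pushed towards the end profile with its leg riding over the ridge as expected. Continue gently.

```bash
python3 -m inch '{"xyz":[[0.03,0,0],[0.06,0,0],[0.09,0,0],[0.12,0,0],[0.15,0,0]],"rotation":[[0,0,0],[0,0,0],[0,0,0],[0,0,0],[0,0,0]],"hand":[1,1,1,1,1]}' | sed -n '1,2p;4p'
python3 -m inch '{"xyz":[[0.02,0,0],[0.04,0,0],[0.05,0,0]],"rotation":[[0,0,0],[0,0,0],[0,0,0]],"hand":[1,1,1]}' | sed -n '1,2p;4p'
```

```text
time_s: 10.65
ee_pos: [565.2, 110.9, 22.6]
wrist_force: [0.1, -4.6, 1.4]
time_s: 10.95
ee_pos: [565.7, 115.9, 22.6]
wrist_force: [-0.2, -4.4, 1.3]
```

```bash
python3 -m inch '{"xyz":[[0.01,0,0],[0.02,0,0]],"rotation":[[0,0,0],[0,0,0]],"hand":[1,1]}' | sed -n '1,2p;4p'
python3 -m inch '{"xyz":[[0.01,0,0],[0.01,0,0]],"rotation":[[0,0,0],[0,0,0]],"hand":[1,1]}' | sed -n '1,2p;4p'
```

```text
time_s: 11.15
ee_pos: [565.8, 117.7, 22.6]
wrist_force: [-0.8, -5.7, 1.8]
time_s: 11.35
ee_pos: [565.9, 118.6, 22.6]
wrist_force: [-1.3, -5.7, 1.3]
```

```bash
python3 -m inch '{"xyz":[[0.01,0,0],[0.01,0,0]],"rotation":[[0,0,0],[0,0,0]],"hand":[1,1]}' | sed -n '1,2p;4p'
python3 -m inch '{"xyz":[[0.01,0,0],[0.01,0,0]],"rotation":[[0,0,0],[0,0,0]],"hand":[1,1]}' | sed -n '1,2p;4p'
python3 -c "
from h import *;st()
im,d=snapshot('top');P=cloud('top',d);q=np.array([boxf(p) for p in P[220:320,230:300].reshape(-1,3) if p[2]>20 and p[2]<70]);print(np.percentile(q,[1,99],axis=0))
cv2.imwrite('pics/t4.png',cv2.resize(im[160:340,215:445],None,fx=2.6,fy=2.6))"
```

```text
time_s: 11.55
ee_pos: [566.0, 119.6, 22.7]
wrist_force: [-0.3, -6.7, 1.9]
time_s: 11.75
ee_pos: [566.1, 120.6, 22.7]
wrist_force: [-0.7, -5.2, 2.2]
11.75 tcp box [ 0.9 -3.3 18.7] tips box [ 0.9 -3.4  1.7] toolx yaw -0.08379632679489646 F [-0.7 -5.2  2.2]
[[-95.784  79.48   16.1  ]
 [ 38.692 156.492  51.376]]
```

View pics/t4.png

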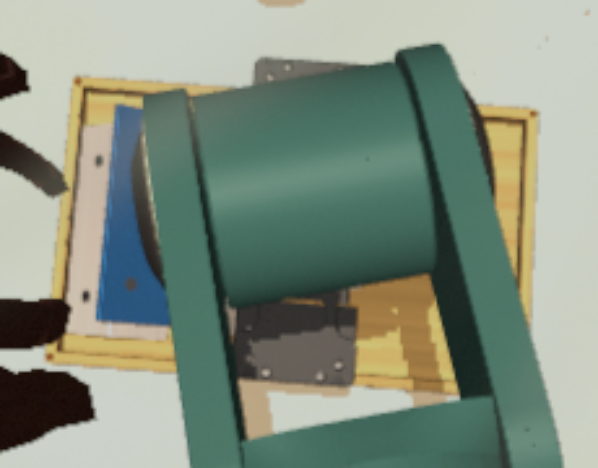

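The end profile is now about at the wall (left edge ~67–78 in the crop). The force is still sliding level, so I continue in 1 mm steps.

```bash
python3 -m inch '{"xyz":[[0.01,0,0],[0.01,0,0]],"rotation":[[0,0,0],[0,0,0]],"hand":[1,1]}' | sed -n '1,2p;4p'
python3 -m inch '{"xyz":[[0.01,0,0],[0.01,0,0]],"rotation":[[0,0,0],[0,0,0]],"hand":[1,1]}' | sed -n '1,2p;4p'
```

```text
time_s: 12.0
ee_pos: [566.1, 121.6, 22.6]
wrist_force: [-0.2, -6.2, 1.9]
time_s: 12.2
ee_pos: [566.2, 122.5, 22.6]
wrist_force: [-0.4, -6.0, 2.4]
```

```bash
python3 -m inch '{"xyz":[[0.01,0,0],[0.01,0,0]],"rotation":[[0,0,0],[0,0,0]],"hand":[1,1]}' | sed -n '1,2p;4p'
python3 -m inch '{"xyz":[[0.01,0,0],[0.01,0,0]],"rotation":[[0,0,0],[0,0,0]],"hand":[1,1]}' | sed -n '1,2p;4p'
```

```text
time_s: 12.4
ee_pos: [566.3, 123.6, 22.6]
wrist_force: [-0.7, -5.3, 1.3]
time_s: 12.6
ee_pos: [566.4, 124.4, 22.6]
wrist_force: [-0.8, -7.0, 3.1]
```

```bash
python3 -m inch '{"xyz":[[0.01,0,0],[0.01,0,0]],"rotation":[[0,0,0],[0,0,0]],"hand":[1,1]}' | sed -n '1,2p;4p'
python3 -m inch '{"xyz":[[0.005,0,0],[0.005,0,0]],"rotation":[[0,0,0],[0,0,0]],"hand":[1,1]}' | sed -n '1,2p;4p'
```

```text
time_s: 12.8
ee_pos: [566.4, 124.9, 22.6]
wrist_force: [-1.7, -10.7, 2.3]
time_s: 13.0
ee_pos: [566.5, 125.2, 22.6]
wrist_force: [-1.1, -13.3, 3.9]
```

```bash
python3 -m inch '{"xyz":[[0.005,0,0],[0.005,0,0],[0.005,0,0],[0.005,0,0]],"rotation":[[0,0,0],[0,0,0],[0,0,0],[0,0,0]],"hand":[1,1,1,1]}' | sed -n '1,2p;4p'
python3 - <<'E'
from h import *
st()
E
```

```text
time_s: 13.4
ee_pos: [566.5, 125.6, 22.6]
wrist_force: [-1.3, -13.7, 3.6]
13.4 tcp box [ 0.9  1.7 18.6] tips box [0.9 1.6 1.6] toolx yaw -0.08379632679489646 F [ -1.3 -13.7   3.6]
```

```bash
python3 -m inch '{"xyz":[[0.005,0,0],[0.005,0,0],[0.005,0,0],[0.005,0,0]],"rotation":[[0,0,0],[0,0,0],[0,0,0],[0,0,0]],"hand":[1,1,1,1]}' | sed -n '1,2p;4p'
python3 -m inch '{"xyz":[[-0.05,0,0],[-0.2,0,0],[-0.4,0,0],[-0.6,0,0],[-0.6,0,0]],"rotation":[[0,0,0],[0,0,0],[0,0,0],[0,0,0],[0,0,0]],"hand":[1,1,1,1,1]}' | sed -n '1,2p;4p'
python3 -m inch '{"xyz":[[0,0,-0.5],[0,0,-1],[-0.5,0,-1],[-1,0,-1],[-1,0,-1]],"rotation":[[0,0,0],[0,0,0],[0,0,0],[0,0,0],[0,0,0]],"hand":[1,1,1,1,1]}' | sed -n '1,2p;4p'
python3 -m inch '{"xyz":[[-0.5,0,-0.5],[-1,0,-1],[-1,0,-1]],"rotation":[[0,0,0],[0,0,0],[0,0,0]],"hand":[1,1,1]}' | sed -n '1,2p;4p'
python3 - <<'E'
from h import *
P={}
for n in("top","scene"):
    im,d=snapshot(n); P[n]=cloud(n,d); cv2.imwrite(f"pics/{n}5.png",im)
    if n=="top": big=cv2.resize(im[160:340,215:445],None,fx=2.6,fy=2.6); cv2.imwrite("pics/t5.png",big)
    q=P[n].reshape(-1,3); q=q[(q[:,2]>2)&(q[:,2]<75)&(q[:,0]>400)&(q[:,0]<750)&(q[:,1]>-50)&(q[:,1]<320)]
    b=np.array([boxf(p) for p in q]); b=b[(abs(b[:,0])<60)]
    for y in range(-12,150,6):
        m=b[(b[:,1]>=y)&(b[:,1]<y+6)]
        l=m[m[:,0]<-30][:,2]; r=m[m[:,0]>30][:,2]
        print(n,y,[round(float(np.median(k)),1) if len(k)>5 else None for k in(l,r)])
    for nm,y0,y1,z0,z1 in(("loose",35,52,34,40),("blue",100,140,44,56)):
        r=b[(b[:,1]>y0)&(b[:,1]<y1)&(b[:,2]>z0)&(b[:,2]<z1)]
        if len(r)>20:
            vx,vy,cx,cy=cv2.fitLine(r[:,:2].astype(np.float32),cv2.DIST_HUBER,0,.01,.01).ravel(); print(nm,"yaw rel",vy/vx,cx,cy)
E
```

```text
time_s: 13.8
ee_pos: [566.6, 126.1, 22.6]
wrist_force: [-0.5, -14.2, 3.5]
time_s: 14.3
ee_pos: [561.3, 65.4, 22.6]
wrist_force: [1.0, 0.7, 0.5]
time_s: 14.8
ee_pos: [552.8, -36.2, 123.1]
wrist_force: [0.2, -0.0, 0.7]
time_s: 15.1
ee_pos: [544.7, -132.9, 224.5]
wrist_force: [0.5, 0.9, -0.1]
top -12 [-0.6, -0.8]
top -6 [-0.4, -0.2]
top 0 [-0.3, 0.1]
top 6 [0.9, 0.6]
top 12 [7.7, 7.8]
top 18 [13.3, 13.9]
top 24 [19.9, 20.5]
top 30 [26.4, 25.7]
top 36 [32.4, 32.0]
top 42 [36.9, 36.5]
top 48 [38.3, 38.7]
top 54 [34.8, 34.7]
top 60 [29.3, 29.0]
top 66 [21.6, 22.5]
top 72 [16.4, 16.4]
top 78 [13.3, 13.6]
top 84 [18.3, 18.4]
top 90 [24.5, 24.5]
top 96 [30.3, 29.2]
top 102 [36.3, 35.8]
top 108 [41.8, 41.8]
top 114 [47.5, 47.3]
top 120 [52.0, 51.2]
top 126 [23.6, 23.6]
top 132 [18.3, 18.8]
top 138 [12.1, 11.8]
top 144 [6.9, 6.8]
loose yaw rel -0.003734665 -1.026606 46.05858
blue yaw rel 0.0008309572 -0.8547067 119.16866
scene -12 [None, None]
scene -6 [None, None]
scene 0 [None, None]
scene 6 [None, None]
scene 12 [None, None]
scene 18 [None, None]
scene 24 [None, None]
scene 30 [None, None]
scene 36 [None, None]
scene 42 [None, None]
scene 48 [None, None]
scene 54 [None, None]
scene 60 [None, None]
scene 66 [None, None]
scene 72 [None, None]
scene 78 [None, None]
scene 84 [None, None]
scene 90 [None, None]
scene 96 [None, None]
scene 102 [None, None]
scene 108 [None, None]
scene 114 [None, None]
scene 120 [None, None]
scene 126 [None, None]
scene 132 [None, None]
scene 138 [None, None]
scene 144 [None, None]
```

View pics/t5.png

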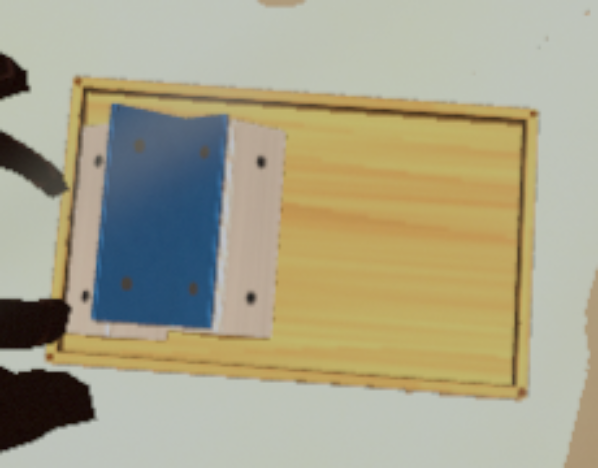

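The picture shows the row closed at the stop end (crop columns 65–285): blue V square between the silver profiles, end foot on the wall and spacing about 70 mm. The cup, timer and tin were not touched. Handing in.

```bash
python3 -c "
from cell import close_job
print(close_job())"
```

```text
the job is handed in; nothing more can be done
None
```

The job is handed in: the blue profile is tipped heel down and nested as a V between the two silver ones, and the row is square and tight against the stop wall after a press of about 14 N. The final depth check put the silver ridges about 70 mm apart; no verdict came back.

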